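# Weigh the thin-walled sample bottle

### The job

Weigh the small amber bottle with the green cap: pick it out from the white-capped and red-capped ones and stand it upright in the middle of the balance pan, then let go. Its glass is thin and the balance is delicate, so handle it gently: grip the bottle with no more than 40 N per finger and press on the pan with no more than 15 N. Leave the other two bottles standing where they are.

Things in the scene. Friction and masses are not known exactly. Their poses are not given: they have to be found in the camera images.
- bottle_green: The bottle to weigh: small round amber glass bottle with a green screw cap and a blank white paper label band, 70 mm tall with its cap, 40 to 85 g. The straight body is 38 mm in diameter from the underside up to 46 mm, then it narrows to the cap, 28 mm in diameter, from 55 to 70 mm up. It breaks if gripped with more than 40 N per finger. Origin: centre of the underside; z points up along the bottle.
- bottle_white: Bystander of the same size and shape as bottle_green (38 mm in diameter, 70 mm tall) but with a white cap. Origin: centre of the underside; z up. It stands loose, at least 90 mm from the other bottles, centre to centre.
- bottle_red: Bystander of the same size and shape as bottle_green (38 mm in diameter, 70 mm tall) but with a red cap. Origin: centre of the underside; z up. It stands loose, at least 90 mm from the other bottles, centre to centre.
- balance_pan: Flat round steel pan of a white laboratory balance, 120 mm in diameter, 3 mm thick, no rim. Origin: centre of its upper face, 62 mm above the bench, z up. The pan sits on a spring: it sinks straight down 1 mm for every 2 N, at most 8 mm. The balance under it is fixed to the bench, 185 x 160 mm, its housing up to 45 mm high; x and y of this frame run along the housing's sides, whose centre lies about 22 mm to -x of the pan's centre, and the display is at the -x end.
Things that resemble listed ones, but are neither listed nor needed, are in the scene too. Leave any pink or yellow look-alike of the bottle_green alone. There is more than one size of the part that bears balance_pan; the job needs the larger.

How it is judged (in metres and radians):
At the end, for the whole second after the job is handed in: The green-capped bottle stands at rest on the balance pan, its centre within 20 mm of the pan's centre and upright within about 6 degrees; the white-capped and red-capped bottles are within 20 mm of where they stood (horizontal distance between bottle_green and balance_pan below 0.02 m and angle between bottle_green's own z axis and vertical below 0.1 rad and z of bottle_green in the frame of balance_pan between -0.005 and 0.005 m and linear speed of bottle_green below 0.02 m/s and distance of each of bottle_white, bottle_red from where it was at the start of the episode below 0.02 m); the robot touches nothing.
It fails at once if the green-capped bottle is gripped with more than 40 N per finger (with a margin: 90 N over both fingers together) (contact force between the fingers and bottle_green above 90 N).
It fails at once if the balance pan is pressed with more than 15 N (contact force between anything else and balance_pan above 15 N).
It fails at once if the white-capped bottle is moved by more than 20 mm (distance of bottle_white from where it was at the start of the episode above 0.02 m).
It fails at once if the red-capped bottle is moved by more than 20 mm (distance of bottle_red from where it was at the start of the episode above 0.02 m).
It also fails if it takes over 38 s, if anything falls off the work surface, if the arm or the gripper's body presses on something with over 40 N, if the wrist force passes 120 N, or if a joint passes its speed limit or range.

### The arm

A 7-joint arm with a two-finger parallel gripper is mounted at the origin on a cart in front of the work surface, level with it; the furniture and walls round the work are solid. World frame = base frame: x ahead of the robot, y to its left, z up, the work surface at z = 0. Lengths are in mm, angles in rad, forces in N, time in s.
With the tool pointing down it reaches from about 375 to 925 mm from the base axis. Payload 3.1 kg.
Tool frame: the origin (TCP) lies between the finger pads; the fingertips stand 19 mm ahead of it and the grasp point (between the pads) is the TCP (env.finger_overhang is the distance from the TCP to the fingertips, in mm); z points along the fingers, y is the direction in which the jaws open and shut (so a half turn about z gives the same grasp; the last joint's range is limited). The gripper opens to 85 mm and grips with 20 to 120 N. Pads are 22 mm wide; open, the fingers measure 114 mm over their backs; the gripper's body (76 mm by 85 mm) begins 54 mm behind the grasp point. The pads swing forward as they close: fully open they stand 13 mm farther back than shut.
Start: joints at [1.102, 0.383, 0.044, 1.598, -0.018, 1.161, -0.05], TCP at [235.554, -605.819, 219.569] pointing down, gripper open.
Joint ranges: [-2.61, 2.61], [-0.41, 2.15], [-1.48, 1.57], [0, 2.5], [-1.57, 4.71], [0.05, 1.97], [-2.85, 2.85]. Speed limits (rad/s): [2.79, 2.79, 3.14, 3.14, 3.14, 3.14, 3.14].

### API

Orientations are given as a unit quaternion [x, y, z, w].
In Python, from cell import env gives the robot as it stands. The module is installed in compiled form; this text tells all that it offers.
- The arm moves only by the tool carry_out, never from a script. Its argument "series" is text: rows parted by semicolons, each of 6 numbers parted by spaces: the shift along the tool's x, y, z in m, then the turn, a rotation vector about the tool's x, y, z in degrees. A call has 1 to 20 rows; each row shifts and turns the commanded pose from where the row before left it, along the tool's axes as they then stand; what a row does not reach is not made up. A row lasts 1/12 s, in which the tool goes at most 41.7 mm and 7.16 degrees, less where a joint would pass 70% of its speed; a pose out of reach is approached as far as the arm can. A call is refused whole if a number of a shift passes 0.0417 or a number of a turn 7.16, either way. A call with a gripper value outside its range is refused whole. "jaw" is the closure, from 0 (fully open) to 1 (shut), set as the call begins (left out, the last holds). The fingers move at their own pace and stop on an object; "squeeze" is the grip in N (left out, the last holds). Time passes only in rows, so rows that do not move let the fingers close. It gives the time, the measured TCP pose, the force and the opening at its end, in the units of the state.
- env.state(): the state, without advancing time (a new reading comes with each control period).
- env.grab_frame(name): name is "side" or "top" or "wrist"; returns (picture, depth): 420x560x3 uint8, red, green, blue; 420x560 float32, mm along the optical axis (not along the pixel's ray), 0 where there is no reading.
- env.get_calibration(name): a dict with "fov_y" (degrees; the focal length in pixels is half the picture's height over the tangent of half this angle, whatever the lens; pixels are square), "cx", "cy" (the principal point, pixels), "rvec" (rotation vector, rad) and "tvec" (3), from world to camera coordinates, as OpenCV has them. Camera axes: x right, y down, z forward; pixel columns grow to the right and rows downward; lengths in mm; the calibration is good to about 2 mm. A picture is of the moment at which its call begins: read the wrist's pose just before it. get_calibration takes no time and is no camera call; for the wrist camera it gives the pose at the moment of the call.
- env.finish_job(): hands the job in, once; it reports no verdict.
Trained networks look in the newest picture that a camera, given by its name, has taken for a name from the list of things; names that differ only in an ending like _2 or _b are one class to them, and where a whole thing is asked for, a point or a joint stands for the part that bears it (a point fixed in the world has none). Each returns a list of dicts, best first, with "conf" (0 to 1); they miss things now and then, are a little off and sometimes report something else, mostly with a low value. They report only what shows in the picture. A call takes as long as a camera call. They do not tell look-alikes from the thing itself.
- env.find_in(camera, thing): "point" ([x, y, z] in mm, in the coordinates of the camera as it stood for that picture, good to about 4 mm: the middle of the surface that is visible of it).
- env.masks_of(camera, thing): "pixels" (420x560 bool, what is visible of it).
The state is a dict: "time": time; "q": joint angles; "joint_vel": joint speeds; "tau": joint torques, N m; "tcp_pos": TCP position; "eef_rot": TCP orientation; "force": force on the tool from outside, world axes, zero at the start; "moment": the same for the moment, N m; "width": finger opening in mm.
Only numpy, scipy, OpenCV 4.12 (cv2) and the standard library are available. Lean on these libraries where they do the work, as an engineer would, in place of code of your own. Each camera call takes 0.05 s, during which the arm holds its last target.

## Working session

There is one attempt and no reset: what is moved stays moved. The work goes in short steps, Python scripts to look and compute and a tool call to move; the robot and the scene stay as the last step left them, time stands still between calls to the robot, and variables do not carry over. Pictures are saved under pics/ and viewed, and the job is handed in when it is done.

Besides the shell and the picture viewer there is one more tool, called after ">>>" by a JSON object that holds its "fn" and its "kwargs". carry_out: Moves the arm, as the interface text tells. Its arguments: {"type":"object","properties":{"series":{"type":"string"},"jaw":{"type":"number"},"squeeze":{"type":"number"}},"required":["series"]}

```bash
mkdir -p pics
cat > h.py <<'E'
import numpy as np, cv2
from cell import env
def cal(n):
    c=env.get_calibration(n); f=210/np.tan(np.radians(c["fov_y"])/2)
    R=cv2.Rodrigues(np.array(c["rvec"],float))[0]; return f,c["cx"],c["cy"],R,np.array(c["tvec"],float).ravel()
def grab(n,fn):
    C=cal(n); p,d=env.grab_frame(n); cv2.imwrite("pics/"+fn+".png",p[:,:,::-1]); np.savez("pics/"+fn+".npz",p=p,d=d,f=C[0],cx=C[1],cy=C[2],R=C[3],t=C[4]); return p,d,C
def world(C,d):
    f,cx,cy,R,t=C; v,u=np.mgrid[0:420,0:560]
    P=np.stack([(u-cx)*d/f,(v-cy)*d/f,d],-1); return (P-t)@R
E
python3 - <<'E'
from h import *
print({k:np.round(v,3) for k,v in env.state().items()}, env.finger_overhang)
for n in("top","side"):
    p,d,C=grab(n,n+"0"); print(n,env.get_calibration(n))
    for th in("bottle_green","balance_pan"):
        for r in env.find_in(n,th): print(th,r["conf"],np.round((np.array(r["point"])-C[4])@C[3]))
E
```

```text
{'time': np.float64(0.0), 'q': array([ 1.102,  0.384,  0.044,  1.6  , -0.018,  1.161, -0.05 ]), 'joint_vel': array([ 0.001,  0.001,  0.002, -0.001, -0.   , -0.   , -0.   ]), 'tau': array([ 0.0000e+00, -4.3347e+01,  1.0250e+00, -2.4952e+01,  1.1000e-02,
        1.1000e-02,  0.0000e+00]), 'tcp_pos': array([ 235.153, -604.932,  218.173]), 'eef_rot': array([ 0.983,  0.184, -0.   , -0.001]), 'force': array([-0.926,  0.259,  0.808]), 'moment': array([0.004, 0.029, 0.015]), 'width': np.float64(85.018)} 19.0
top {'fov_y': 55.53720243198931, 'cx': 280.95444007801865, 'cy': 210.46382172705083, 'rvec': array([ 2.15533061, -2.13954439,  0.22491553]), 'tvec': array([ 13.358416  , 501.3503696 , 912.24575037])}
bottle_green 0.77 [536. 200.  52.]
bottle_green 0.57 [433. 345.  54.]
bottle_green 0.52 [465. 250.  55.]
balance_pan 0.88 [ 569. -151.   62.]
balance_pan 0.79 [ 378. -321.   44.]
side {'fov_y': 43.25649848971529, 'cx': 272.53499283820105, 'cy': 220.58408384762825, 'rvec': array([ 0.38715487, -2.61912299,  1.41074867]), 'tvec': array([ 487.60930214,  124.15248727, 1357.56317391])}
bottle_green 0.74 [469. 269.  42.]
bottle_green 0.74 [539. 214.  44.]
bottle_green 0.72 [430. 363.  44.]
balance_pan 0.83 [ 385. -318.   39.]
balance_pan 0.57 [ 573. -149.   66.]
```

```bash
ls pics
```

```text
side0.npz
side0.png
top0.npz
top0.png
```

View pics/top0.png

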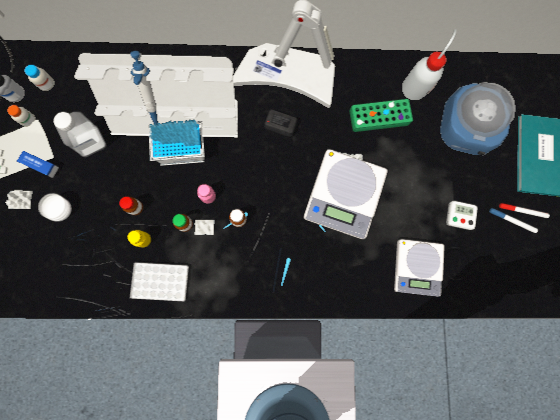

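View pics/side0.png

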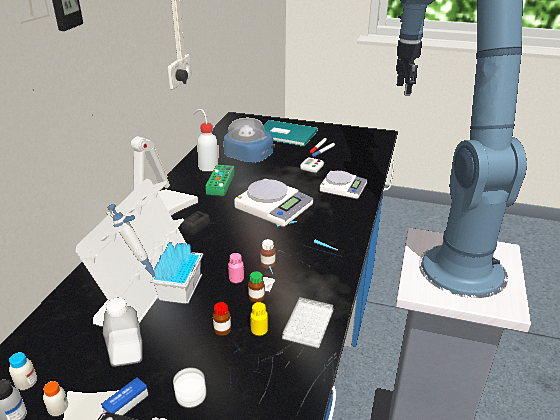

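The top view has five small bottles: red cap (130,205), green cap (181,222), white cap (237,217), a pink one (206,193) and a yellow one (138,239). The amber bottle with the green cap at (181,222) fits. There are two balances, and the larger one has its pan at (349,180). I'll measure these and confirm in a crop.

Run:
```python
from h import *
for n in("top0","side0"):
    z=np.load(f"pics/{n}.npz"); p,d=z["p"],z["d"]; C=(z["f"],z["cx"],z["cy"],z["R"],z["t"]); W=world(C,d)
    hsv=cv2.cvtColor(p,cv2.COLOR_RGB2HSV)
    win={"top0":dict(green=(165,205,200,240),red=(115,190,148,220),white=(225,205,250,228),pink=(192,180,220,207),yellow=(124,226,155,252)),
         "side0":dict(green=(243,266,270,305),red=(208,298,236,338),white=(256,236,280,268),pink=(224,250,248,285),yellow=(246,300,272,338))}[n]
    for k,(a,b,c,e) in win.items():
        w=W[b:e,a:c].reshape(-1,3); h=w[(w[:,2]>66)&(w[:,2]<76)]
        print(n,k,len(h),"top mean",np.round(h.mean(0),1) if len(h) else"","mid",np.round((h.min(0)+h.max(0))/2,1) if len(h) else "","zmax",np.round(w[:,2].max(),1))
    a,b,c,e=(295,140,395,245) if n=="top0" else (225,170,320,230)
    w=W[b:e,a:c].reshape(-1,3); h=w[(w[:,2]>57)&(w[:,2]<67)]
    print("pan",len(h),h.mean(0),h.min(0),h.max(0))
    if n=="top0":
        m=((W[...,2]>57)&(W[...,2]<67)).astype(np.uint8); m[:b]=0;m[e:]=0;m[:,:a]=0;m[:,c:]=0
        cs,_=cv2.findContours(m,cv2.RETR_EXTERNAL,cv2.CHAIN_APPROX_NONE); q=max(cs,key=cv2.contourArea)[:,0]
        print("circle",cv2.minEnclosingCircle(W[q[:,1],q[:,0],:2].astype(np.float32)))
        m=((W[...,2]>25)&(W[...,2]<67)).astype(np.uint8); m[:b]=0;m[e:]=0;m[:,:a]=0;m[:,c:]=0
        q=np.argwhere(m); print("housing",cv2.minAreaRect(W[q[:,0],q[:,1],:2].astype(np.float32)))
    hh=W[...,2]
t=np.load("pics/top0.npz")["p"][180:250,110:260]; s=np.load("pics/side0.npz")["p"][230:345,195:305]
t=cv2.resize(t,None,fx=3,fy=3,interpolation=3); s=cv2.resize(s,None,fx=3,fy=3,interpolation=3)
o=np.zeros((345,790,3),np.uint8); o[:210,:450]=t; o[:345,455:785]=s; cv2.imwrite("pics/crop.png",o[:,:,::-1])
```

```text
top0 green 118 top mean [472.1 254.   69.9] mid [471.9 254.3  69.9] zmax 983.6
top0 red 126 top mean [511.6 376.6  70. ] mid [511.6 377.3  70.3] zmax 983.6
top0 white 116 top mean [484.6 122.9  69.8] mid [485.3 122.2  69.8] zmax 983.6
top0 pink 116 top mean [543.2 200.1  70.1] mid [543.5 200.4  69.9] zmax 983.6
top0 yellow 128 top mean [432.8 353.3  70.1] mid [432.1 354.1  70.4] zmax 983.6
pan 1882 [ 568.8594686  -148.05842451   61.88340293] [ 510.2330569  -207.79211002   57.00764868] [629.18176809 -89.38744643  66.78084729]
circle ((569.1392211914062, -147.8169708251953), 60.59839630126953)
housing ((547.8843383789062, -140.92324829101562), (160.0525360107422, 185.68016052246094), 71.19448852539062)
side0 green 110 top mean [464.  277.3  69.3] mid [455.5 295.9  69.6] zmax 851.5
side0 red 105 top mean [511.8 379.   69.2] mid [511.5 377.2  69.5] zmax 851.5
side0 white 68 top mean [484.6 124.6  69.2] mid [486.  121.7  69.7] zmax 851.5
side0 pink 76 top mean [543.9 203.3  69.4] mid [544.8 202.2  69.5] zmax 851.5
side0 yellow 104 top mean [433.  355.7  69.3] mid [433.6 355.   69.8] zmax 851.5
pan 639 [ 569.90414651 -145.89142962   61.44578695] [ 511.53925154 -210.50510578   57.05863242] [630.50091714 -88.68965511  66.73069403]
```

View pics/crop.png

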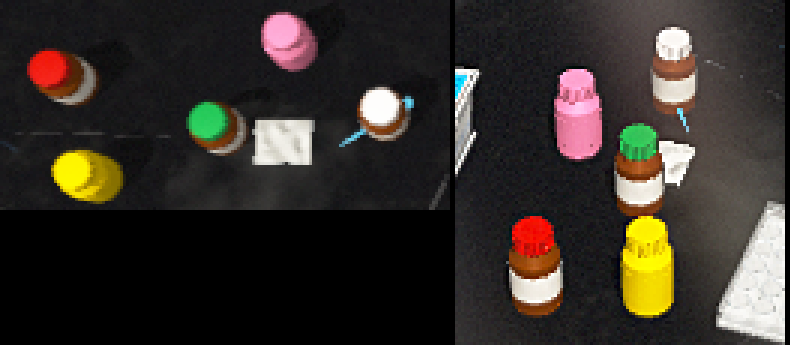

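The crop confirms it: the green-capped amber bottle with the white label is at about (472,254), and its cap top at 70 mm matches the spec. The pan is the larger one, with centre (569,-148), radius 60 and height 62. I'll swing the tool around the base in an arc, which keeps the jaw axis radial and clear of the pink and yellow neighbours.

>>> {"fn": "carry_out", "kwargs": {"series": "0.03 -0.0044 0 0 0 -3;0.032 -0.0044 0 0 0 -3;0.032 -0.0044 0 0 0 -3;0.032 -0.0044 0 0 0 -3;0.032 -0.0044 0 0 0 -3;0.032 -0.0044 0 0 0 -3;0.032 -0.0044 0 0 0 -3;0.032 -0.0044 0 0 0 -3;0.032 -0.0044 0 0 0 -3;0.032 -0.0044 0 0 0 -3;0.032 -0.0044 0 0 0 -3;0.032 -0.0044 0 0 0 -3;0.032 -0.0044 0 0 0 -3;0.032 -0.0044 0 0 0 -3;0.032 -0.0044 0 0 0 -3;0.03 -0.0044 0 0 0 -3", "jaw": 0, "squeeze": 25}}

```text
time: 1.63
tcp_pos: [545.6, -213.2, 219.7]
eef_rot: [0.822, 0.57, 0.0, 0.0]
force: [-0.0, 0.3, -0.3]
width: 85.4
```

>>> {"fn": "carry_out", "kwargs": {"series": "0.0286 -0.0036 0 0 0 -2.92;0.0286 -0.0036 0 0 0 -2.92;0.0286 -0.0036 0 0 0 -2.92;0.0286 -0.0036 0 0 0 -2.92;0.0286 -0.0036 0 0 0 -2.92;0.0286 -0.0036 0 0 0 -2.92;0.0286 -0.0036 0 0 0 -2.92;0.0286 -0.0036 0 0 0 -2.92;0.0286 -0.0036 0 0 0 -2.92;0.0286 -0.0036 0 0 0 -2.92;0.0286 -0.0036 0 0 0 -2.92;0.0286 -0.0036 0 0 0 -2.92;0.0286 -0.0036 0 0 0 -2.92;0.0286 -0.0036 0 0 0 -2.92;0.0286 -0.0036 0 0 0 -2.92;0.0286 -0.0036 0 0 0 -2.92;0.0286 -0.0036 0 0 0 -2.92;0 0 0 0 0 0;0 0 0 0 0 0"}}

```text
time: 3.22
tcp_pos: [462.7, 255.1, 219.9]
eef_rot: [0.506, 0.862, 0.0, 0.0]
force: [1.3, -0.1, 0.4]
width: 85.2
```

```bash
cat > look.py <<'E'
from h import *
import sys
from scipy.spatial.transform import Rotation as Ro
def tool(target):
    s=env.state(); R=Ro.from_quat(s["eef_rot"]); return s,R.inv().apply(np.array(target)-s["tcp_pos"])
E
python3 - <<'E'
from look import *
s,t=tool([472,254,30]); print(s["time"],s["tcp_pos"],s["eef_rot"],"toolshift",t)
p,d,C=grab("wrist","w1"); W=world(C,d)
hsv=cv2.cvtColor(p,cv2.COLOR_RGB2HSV)
m=(hsv[...,0]>55)&(hsv[...,0]<85)&(hsv[...,1]>120)&(W[...,2]>66)&(W[...,2]<75)
w=W[m];print(m.sum(),w.mean(0) if len(w) else "", (w.min(0)+w.max(0))/2)
E
```

```text
3.2167 [462.67075911 255.1007227  219.91237795] [5.06210501e-01 8.62409903e-01 2.90405880e-04 5.22879901e-05] toolshift [ -5.54779634   7.5037799  189.9154361 ]
677 [471.93386949 253.24532502  69.11744868] [472.37421528 252.97180886  68.80519769]
```

View pics/w1.png

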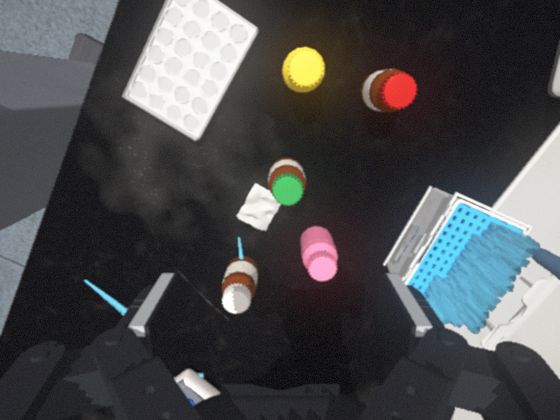

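The wrist view shows the green cap at (287,190), between the yellow, pink, white and red ones. It measures (472,253), which agrees with the top view, so I'll descend.

>>> {"fn": "carry_out", "kwargs": {"series": "-0.0059 0.0073 0.02 0 0 0;0 0 0.025 0 0 0;0 0 0.025 0 0 0;0 0 0.02 0 0 0;0 0 0.01 0 0 0;0 0 0 0 0 0;0 0 0 0 0 0"}}

```text
time: 3.85
tcp_pos: [474.0, 250.3, 119.5]
eef_rot: [0.509, 0.861, -0.0, -0.0]
force: [-0.1, -0.2, 0.8]
width: 85.5
```

Run:
```python
from look import *
s,t=tool([472,253.4,31]); print(s["time"],s["tcp_pos"],"toolshift",t)
p,d,C=grab("wrist","w2"); W=world(C,d)
hsv=cv2.cvtColor(p,cv2.COLOR_RGB2HSV)
m=(hsv[...,0]>55)&(hsv[...,0]<85)&(hsv[...,1]>120)&(W[...,2]>66)&(W[...,2]<75)
w=W[m];print(m.sum(),w.mean(0) if len(w) else "", (w.min(0)+w.max(0))/2)
```

```text
3.85 [473.95390288 250.25852202 119.5064177 ] toolshift [ 3.70037715 -0.14751784 88.5062599 ]
1404 [471.86657951 253.41057535  69.08137986] [472.09610454 252.85462967  68.76168142]
```

View pics/w2.png

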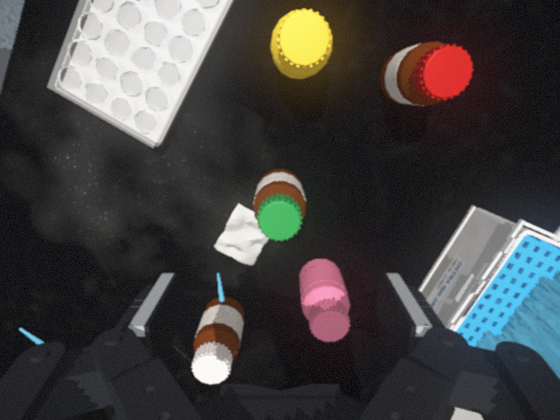

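The green cap at (280,217) is centred between the fingers and the neighbours are clear. I'll lower to grasp height and close.

>>> {"fn": "carry_out", "kwargs": {"series": "0.0032 0 0.02 0 0 0;0 0 0.02 0 0 0;0 0 0.02 0 0 0;0 0 0.015 0 0 0;0 0 0.008 0 0 0;0 0 0.005 0 0 0;0 0 0 0 0 0;0 0 0 0 0 0"}}

```text
time: 4.57
tcp_pos: [472.8, 254.6, 32.7]
eef_rot: [0.508, 0.861, 0.001, 0.001]
force: [-0.4, 0.1, -0.1]
width: 85.6
```

>>> {"fn": "carry_out", "kwargs": {"series": "0 0 0 0 0 0;0 0 0 0 0 0;0 0 0 0 0 0;0 0 0 0 0 0;0 0 0 0 0 0;0 0 0 0 0 0;0 0 0 0 0 0;0 0 0 0 0 0;0 0 0 0 0 0;0 0 0 0 0 0", "jaw": 1, "squeeze": 22}}

```text
time: 5.4
tcp_pos: [471.9, 254.0, 32.3]
eef_rot: [0.508, 0.861, -0.0, 0.0]
force: [-1.5, -0.4, 6.1]
width: 34.7
```

Run:
```python
from look import *
s,t=tool([472,253.4,31]); print(s["time"],s["tcp_pos"],s["force"],s["width"],"toolshift",t)
p,d,C=grab("wrist","w3")
```

```text
5.4 [471.92326628 254.03665713  32.32824175] [-1.48813572 -0.43308403  6.07539941] 34.738516483883025 toolshift [-0.59376756 -0.24029824  1.32858698]
```

View pics/w3.png

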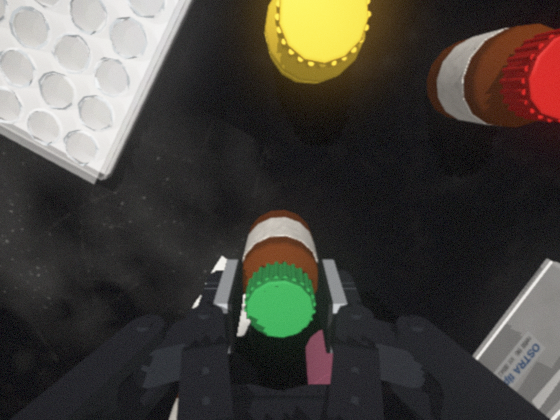

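>>> {"fn": "carry_out", "kwargs": {"series": "0 0 0 0 0 0;0 0 0 0 0 0;0 0 0 0 0 0;0 0 0 0 0 0", "squeeze": 25}}

```text
time: 5.78
tcp_pos: [472.0, 254.0, 32.4]
eef_rot: [0.508, 0.861, -0.0, 0.0]
force: [-0.8, -0.5, 5.5]
width: 34.6
```

Run:
```python
from look import *
s,t=tool([472,253.4,31]); print(s["time"],s["tcp_pos"],s["force"],s["width"],"toolshift",t)
f,cx,cy,R,T=cal("wrist")
for P in([472,253.5,70],[472,253.5,46],[472,253.5,0],s["tcp_pos"]):
    c=R@np.array(P)+T; print(P,cx+f*c[0]/c[2],cy+f*c[1]/c[2])
p,d,C=grab("side","s3"); cv2.imwrite("pics/s3c.png",cv2.resize(p[200:350,180:330],None,fx=4,fy=4)[:,:,::-1])
```

```text
5.7833 [471.95212261 254.01318105  32.36181228] [-0.84413321 -0.51233054  5.49624031] 34.61527457563893 toolshift [-0.55922022 -0.2542138   1.36215418]
[472, 253.5, 70] 278.9872482663978 308.5575865592359
[472, 253.5, 46] 279.0990367061744 277.1979188785132
[472, 253.5, 0] 279.2434587635147 236.6836426884482
[471.95212261 254.01318105  32.36181228] 279.5576142438453 262.2221344333153
```

View pics/s3c.png

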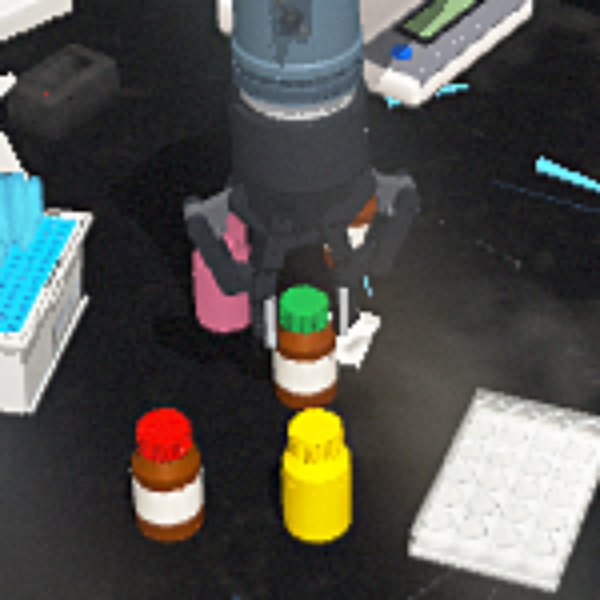

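Run:
```python
from look import *
z=np.load("pics/w3.npz"); C=tuple(z[k] for k in("f","cx","cy","R","t")); W=world(C,z["d"])
s=env.state(); R=Ro.from_quat(s["eef_rot"])
T=R.inv().apply((W-s["tcp_pos"]).reshape(-1,3)).reshape(W.shape)
for u,v in((233,262),(228,275),(222,300),(222,320),(328,262),(333,275),(338,300),(280,215),(280,240),(280,262),(280,310),(250,250),(310,250)): print((u,v),z["p"][v,u],np.round(W[v,u]),"tool",np.round(T[v,u]))
p,d,C=grab("side","s4"); W=world(C,d)
T=R.inv().apply((W-s["tcp_pos"]).reshape(-1,3)).reshape(W.shape)
print("side")
for y in range(268,292,2):
    print(y+0,[ (u,*np.round(T[y,u]).astype(int)) for u in (246,248,256,264,266,267)])
```

```text
(233, 262) [143 146 147] [449. 253.  51.] tool [ 10. -21. -18.]
(228, 275) [148 149 153] [448. 253.  63.] tool [ 10. -21. -30.]
(222, 300) [149 149 152] [449. 253.  79.] tool [ 10. -21. -47.]
(222, 320) [38 40 46] [450. 255.  92.] tool [ 11. -19. -60.]
(328, 262) [144 143 145] [486. 274.  52.] tool [ 10.  21. -19.]
(333, 275) [142 144 146] [487. 273.  61.] tool [ 10.  22. -29.]
(338, 300) [143 144 147] [486. 273.  79.] tool [ 10.  21. -47.]
(280, 215) [95 53 36] [464. 269.  10.] tool [17.  0. 22.]
(280, 240) [90 51 25] [464. 269.  43.] tool [ 17.   0. -10.]
(280, 262) [124  67  32] [467. 264.  52.] tool [ 11.   0. -20.]
(280, 310) [ 74 186 101] [473. 253.  70.] tool [ -1.   0. -37.]
(250, 250) [111  88  69] [455. 257.  40.] tool [ 11. -14.  -8.]
(310, 250) [124 109  95] [480. 269.  37.] tool [ 9. 15. -5.]
side
268 [(246, np.int64(9), np.int64(25), np.int64(-67)), (248, np.int64(10), np.int64(20), np.int64(-68)), (256, np.int64(-113), np.int64(-19), np.int64(34)), (264, np.int64(12), np.int64(-16), np.int64(-63)), (266, np.int64(11), np.int64(-21), np.int64(-62)), (267, np.int64(11), 
[... 2686 characters left out ...]
int64(-33), np.int64(-29), np.int64(30)), (267, np.int64(-29), np.int64(-31), np.int64(27))]
288 [(246, np.int64(-42), np.int64(19), np.int64(35)), (248, np.int64(4), np.int64(21), np.int64(-4)), (256, np.int64(19), np.int64(4), np.int64(-13)), (264, np.int64(-24), np.int64(-22), np.int64(28)), (266, np.int64(-24), np.int64(-27), np.int64(29)), (267, np.int64(-20), np.int64(-29), np.int64(26))]
290 [(246, np.int64(-29), np.int64(21), np.int64(31)), (248, np.int64(0), np.int64(21), np.int64(6)), (256, np.int64(19), np.int64(5), np.int64(-7)), (264, np.int64(-23), np.int64(-22), np.int64(34)), (266, np.int64(-16), np.int64(-26), np.int64(28)), (267, np.int64(-14), np.int64(-28), np.int64(27))]
```

Depth in both pictures puts the fingertips at z≈50 (tool z ≈ -17), not the +19 the text gives. So the pads are pinching the shoulder, which explains the 34.7 mm width and the 6 N downward push. I'll open, go about 28 mm lower and grip the straight body.

>>> {"fn": "carry_out", "kwargs": {"series": "0 0 0 0 0 0;0 0 0 0 0 0;0 0 0 0 0 0;0 0 0 0 0 0;0 0 0 0 0 0;0 0 0 0 0 0;0 0 0 0 0 0", "jaw": 0.15}}

```text
time: 6.47
tcp_pos: [471.7, 254.0, 31.5]
eef_rot: [0.508, 0.861, -0.0, -0.0]
force: [-0.4, -0.0, -0.2]
width: 72.6
```

Run:
```python
from look import *
s=env.state(); print(s["time"],s["tcp_pos"],s["force"],s["width"])
p,d,C=grab("wrist","w5"); W=world(C,d); R=Ro.from_quat(s["eef_rot"])
T=R.inv().apply((W-s["tcp_pos"]).reshape(-1,3)).reshape(W.shape)
g=(np.ptp(p.astype(int),axis=2)<12)&(p[...,0]>110)&(abs(T[...,1])>25)&(abs(T[...,1])<55)&(abs(T[...,0])<25)&(T[...,2]<15)
w=T[g]; print("pads",g.sum(),np.percentile(w,[1,50,99],axis=0))
dk=(abs(T[...,1])<30)&(T[...,2]<-42)&(abs(T[...,0])<45); w=T[dk]; print("body",dk.sum(),np.percentile(w,[1,50,99],axis=0))
hsv=cv2.cvtColor(p,cv2.COLOR_RGB2HSV)
m=(hsv[...,0]>55)&(hsv[...,0]<85)&(hsv[...,1]>120)&(W[...,2]>66)&(W[...,2]<75)
w=W[m];print(m.sum(),w.mean(0), (w.min(0)+w.max(0))/2,"tool",np.median(T[m],0))
p,d,C=grab("side","s5"); cv2.imwrite("pics/s5c.png",cv2.resize(p[200:350,180:330],None,fx=4,fy=4)[:,:,::-1])
```

```text
6.4667 [471.74998778 253.95917455  31.48275087] [-0.35258205 -0.00339931 -0.23352034] 72.57955502584225
pads 1463 [[  6.10580868 -42.60293226 -57.78160386]
 [ 10.19558352 -36.25321725 -45.69426351]
 [ 11.10722729  42.83330774 -23.84912327]]
body 10346 [[ 8.54527227e+00 -2.96510420e+01 -9.96406289e+01]
 [ 1.53983126e+01 -7.27476559e-02 -9.17528286e+01]
 [ 1.72870659e+01  2.96050804e+01 -8.08822799e+01]]
3361 [472.04605141 254.19356035  69.068457  ] [472.66137345 252.91587302  68.94610623] tool [  0.37833775   0.2273776  -37.7326198 ]
```

View pics/w5.png

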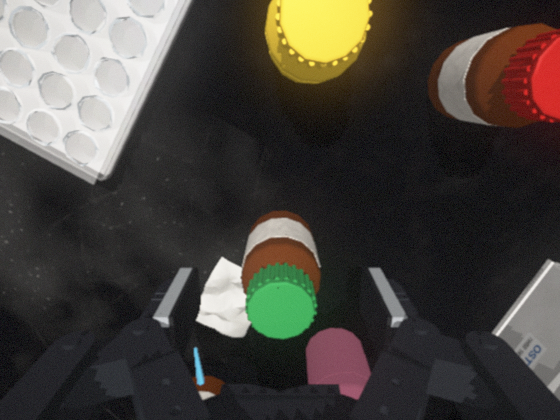

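View pics/s5c.png

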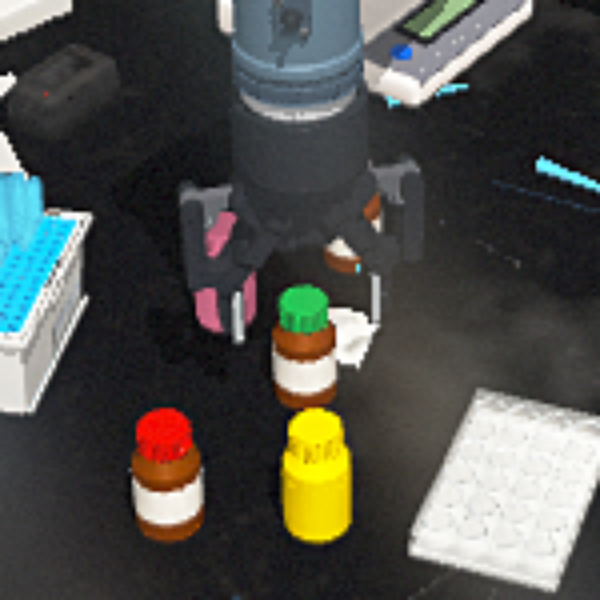

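Released cleanly, and the cap is still at (472,254). The open fingertips measure z≈55 and the gripper body z≈113, so lowering 30 mm is safe.

>>> {"fn": "carry_out", "kwargs": {"series": "0 0 0.01 0 0 0;0 0 0.01 0 0 0;0 0 0.006 0 0 0;0 0 0.004 0 0 0;0 0 0 0 0 0;0 0 0 0 0 0"}}

```text
time: 7.07
tcp_pos: [471.3, 253.9, 1.0]
eef_rot: [0.508, 0.861, -0.0, -0.0]
force: [-0.3, 0.7, 0.4]
width: 72.9
```

>>> {"fn": "carry_out", "kwargs": {"series": "0 0 0 0 0 0;0 0 0 0 0 0;0 0 0 0 0 0;0 0 0 0 0 0;0 0 0 0 0 0;0 0 0 0 0 0;0 0 0 0 0 0;0 0 0 0 0 0;0 0 0 0 0 0;0 0 0 0 0 0", "jaw": 1, "squeeze": 25}}

```text
time: 7.9
tcp_pos: [472.3, 254.3, 2.1]
eef_rot: [0.508, 0.861, 0.0, 0.0]
force: [0.0, -0.7, 5.6]
width: 37.0
```

```bash
cat > chk.py <<'E'
from look import *
import sys
def chk(k):
    s=env.state(); print(s["time"],s["tcp_pos"],s["force"],s["width"])
    p,d,C=grab("side","s"+k); W=world(C,d); R=Ro.from_quat(s["eef_rot"])
    p,d,C=grab("wrist","w"+k); W=world(C,d)
    T=R.inv().apply((W-s["tcp_pos"]).reshape(-1,3)).reshape(W.shape)
    g=(np.ptp(p.astype(int),axis=2)<12)&(p[...,0]>110)&(abs(T[...,1])>18)&(abs(T[...,1])<55)&(abs(T[...,0])<25)&(T[...,2]<15)
    if g.sum(): print("pads tool",np.percentile(T[g],[1,50,99],axis=0).round(1).tolist(),"world z tip",np.percentile(W[g][:,2],1))
    hsv=cv2.cvtColor(p,cv2.COLOR_RGB2HSV)
    m=(hsv[...,0]>55)&(hsv[...,0]<85)&(hsv[...,1]>120)&(abs(T[...,1])<25)&(abs(T[...,0])<20)
    if m.sum():
        t=T[m]; t=t[t[:,2]<np.percentile(t[:,2],30)+2.5]; w=W[m]; w=w[w[:,2]>np.percentile(w[:,2],70)-2.5]
        print("cap top world",w.mean(0),"tool",t.mean(0))
E
python3 - <<'E'
from chk import *
chk("6")
p=cv2.imread("pics/s6.png"); cv2.imwrite("pics/s6c.png",np.hstack([cv2.resize(p[200:350,190:320],None,fx=3,fy=3),cv2.resize(cv2.imread("pics/w6.png"),None,fx=.7,fy=.7)[:, :400] if 0 else np.zeros((450,1,3),np.uint8)]))
E
```

```text
7.9 [472.25538674 254.29918072   2.11896519] [ 0.02207081 -0.68815531  5.62560873] 37.010475053506426
pads tool [[2.3, -24.9, -50.4], [10.2, 18.5, -37.5], [11.1, 25.1, -16.7]] world z tip 18.870485789280206
cap top world [471.34429867 255.72351662  69.19990747] tool [ 1.68210379e+00 -5.12374754e-02 -6.70801208e+01]
```

View pics/s6c.png

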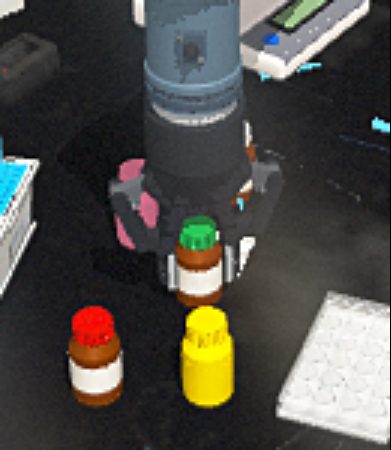

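View pics/w6.png

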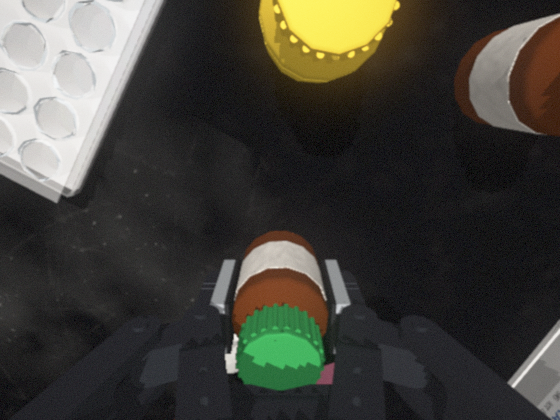

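Now the pads hold the straight body (width 37, tips at z≈19, upright between the pads). Lifting gently.

>>> {"fn": "carry_out", "kwargs": {"series": "0 0 -0.004 0 0 0;0 0 -0.008 0 0 0;0 0 -0.015 0 0 0;0 0 -0.02 0 0 0;0 0 -0.025 0 0 0;0 0 -0.025 0 0 0;0 0 -0.025 0 0 0;0 0 -0.015 0 0 0;0 0 -0.008 0 0 0;0 0 0 0 0 0;0 0 0 0 0 0"}}

```text
time: 8.92
tcp_pos: [471.5, 253.5, 146.2]
eef_rot: [0.508, 0.861, -0.0, -0.0]
force: [0.2, -0.0, -1.0]
width: 37.1
```

Run:
```python
from chk import *
chk("7"); print(env.state()["eef_rot"])
p=cv2.imread("pics/s7.png"); cv2.imwrite("pics/s7c.png",cv2.resize(p[120:350,150:350],None,fx=2.5,fy=2.5))
```

```text
8.9167 [471.45689237 253.5165437  146.21008489] [ 0.22194087 -0.00391403 -1.04686135] 37.0741563732954
pads tool [[-10.7, -25.6, -77.6], [10.1, 19.7, -37.7], [11.1, 49.0, -16.1]] world z tip 162.34801081300728
cap top world [470.22312947 254.66648405 212.41033191] tool [  1.58344169  -0.56032092 -66.20040165]
[ 5.08428061e-01  8.61103048e-01 -1.32957748e-03 -8.24141074e-04]
```

View pics/s7c.png

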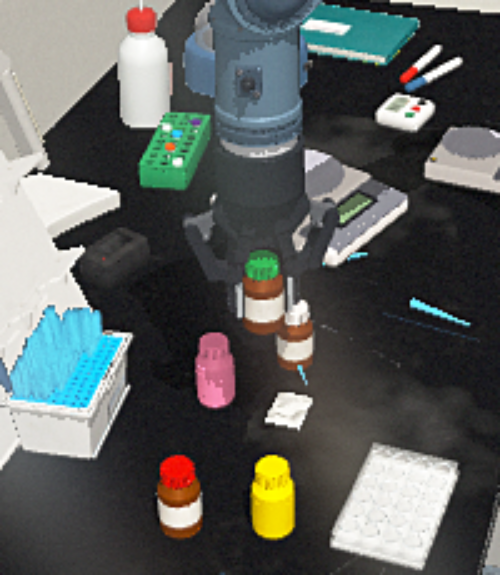

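The bottle is lifted and held upright, with its underside at z≈142 and the other bottles undisturbed. I'll swing it to the pan.

>>> {"fn": "carry_out", "kwargs": {"series": "-0.015 0.0015 0 0 0 1.5;-0.0248 0.0025 0 0 0 2.53;-0.0248 0.0025 0 0 0 2.53;-0.0248 0.0025 0 0 0 2.53;-0.0248 0.0025 0 0 0 2.53;-0.0248 0.0025 0 0 0 2.53;-0.0248 0.0025 0 0 0 2.53;-0.0248 0.0025 0 0 0 2.53;-0.0248 0.0025 0 0 0 2.53;-0.0248 0.0025 0 0 0 2.53;-0.0248 0.0025 0 0 0 2.53;-0.0248 0.0025 0 0 0 2.53;-0.0248 0.0025 0 0 0 2.53;-0.0248 0.0025 0 0 0 2.53;-0.0248 0.0025 0 0 0 2.53;-0.0248 0.0025 0 0 0 2.53;-0.0248 0.0025 0 0 0 2.53;-0.01 0.001 0 0 0 1;0 0 0 0 0 0;0 0 0 0 0 0"}}

```text
time: 10.68
tcp_pos: [574.0, -147.2, 145.7]
eef_rot: [0.789, 0.615, -0.0, -0.001]
force: [-0.1, 0.2, -1.1]
width: 37.1
```

Run:
```python
from chk import *
chk("8"); s,t=tool([569,-148,0]); print(s["eef_rot"],"toolshift",t)
p=cv2.imread("pics/s8.png"); cv2.imwrite("pics/s8c.png",cv2.resize(p[80:240,200:350],None,fx=4,fy=3.7)[:600])
```

```text
10.6833 [ 574.02259883 -147.23914724  145.66006324] [-0.13098476  0.2137882  -1.10984423] 37.135524407096526
pads tool [[-6.3, -52.7, -92.0], [12.4, -19.8, -37.5], [17.7, 25.7, -15.3]] world z tip 161.0084581813565
cap top world [ 575.52261629 -143.72188077  213.0443179 ] tool [  3.81936052   0.49345388 -67.38459277]
[ 7.87448853e-01  6.16379225e-01  4.38453411e-04 -8.72850443e-04] toolshift [ -5.19962205  -4.65834021 146.21950046]
```

View pics/s8c.png

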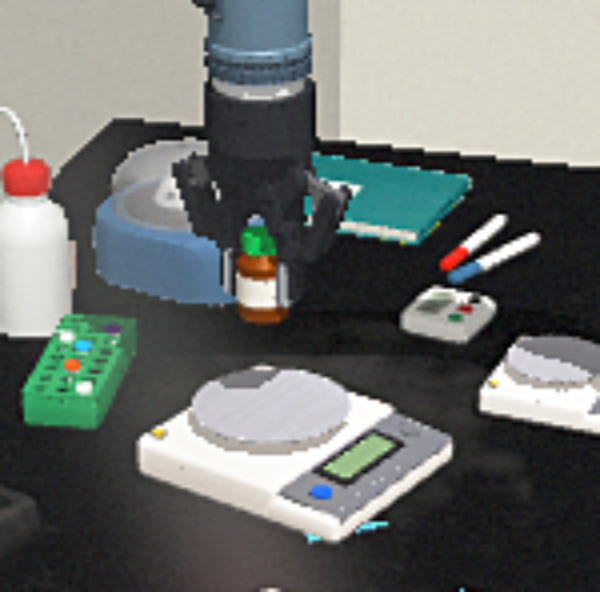

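View pics/w8.png

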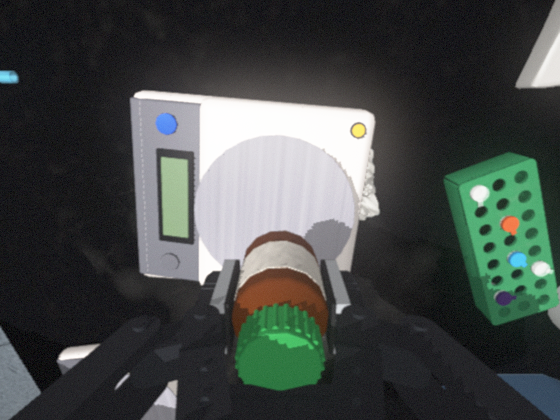

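The side view shows the bottle hanging upright above the pan, and the wrist view shows the pan centre at about (277,205). I'll centre it and lower to about 6 mm above the pan.

>>> {"fn": "carry_out", "kwargs": {"series": "-0.0031 -0.0023 0 0 0 0;-0.0031 -0.0023 0.005 0 0 0;0 0 0.01 0 0 0;0 0 0.015 0 0 0;0 0 0.015 0 0 0;0 0 0.012 0 0 0;0 0 0.01 0 0 0;0 0 0.005 0 0 0;0 0 0.001 0 0 0;0 0 0 0 0 0;0 0 0 0 0 0;0 0 0 0 0 0"}}

```text
time: 11.78
tcp_pos: [569.6, -152.2, 74.5]
eef_rot: [0.789, 0.615, 0.001, 0.001]
force: [0.5, -0.2, 0.0]
width: 37.2
```

Run:
```python
from chk import *
chk("9"); s,t=tool([569,-148,0]); print(s["eef_rot"],"toolshift",t)
p=cv2.imread("pics/s9.png"); cv2.imwrite("pics/s9c.png",cv2.resize(p[120:240,220:330],None,fx=5,fy=5))
d=np.load("pics/s9.npz"); W=world(tuple(d[k] for k in("f","cx","cy","R","t")),d["d"])
pp=d["p"].astype(int)
# amber pixels near the bottle: lowest height
m=(abs(W[...,0]-569)<30)&(abs(W[...,1]+148)<30)&(W[...,2]<150)&(pp[...,0]-pp[...,2]>35)
w=W[m]; print(m.sum(), np.percentile(w,[2,50,98],axis=0))
```

```text
11.7833 [ 569.62305707 -152.15494001   74.52756222] [ 0.4669762  -0.2241778   0.01993969] 37.18332645022172
pads tool [[-22.1, -54.4, -49.5], [10.0, -22.4, 13.1], [24.7, 54.2, 14.6]] world z tip 59.96691713096984
cap top world [ 570.41258194 -150.39171133  141.66307512] tool [  1.90668188   0.45381956 -67.13411694]
[7.88528791e-01 6.14997228e-01 5.12262449e-04 7.02917159e-04] toolshift [ 3.96620411 -1.59898118 74.47075053]
104 [[ 553.83377308 -148.27689779   73.78656972]
 [ 568.31262402 -136.95808813  111.62949087]
 [ 585.11899404 -129.14357837  126.33159515]]
```

View pics/s9c.png

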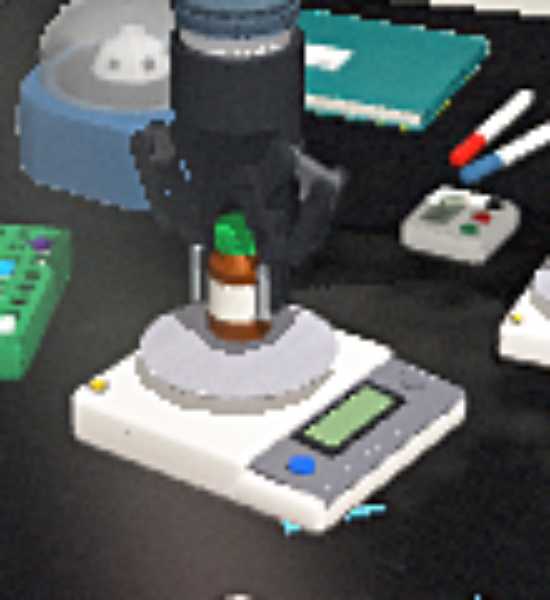

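The underside is about 9 mm above the pan and the centre is within 3 mm. I'll do the final approach in small steps.

>>> {"fn": "carry_out", "kwargs": {"series": "0.002 0 0.002 0 0 0;0 0 0.002 0 0 0;0 0 0.002 0 0 0;0 0 0.0015 0 0 0;0 0 0 0 0 0;0 0 0 0 0 0"}}

```text
time: 12.38
tcp_pos: [568.9, -150.1, 65.8]
eef_rot: [0.789, 0.615, -0.0, -0.0]
force: [-1.0, -0.5, -1.0]
width: 37.1
```

>>> {"fn": "carry_out", "kwargs": {"series": "0 0 0.001 0 0 0;0 0 0 0 0 0;0 0 0 0 0 0;0 0 0 0 0 0"}}

```text
time: 12.72
tcp_pos: [569.2, -150.1, 65.1]
eef_rot: [0.789, 0.615, 0.0, 0.0]
force: [-0.1, 0.4, -0.6]
width: 37.0
```

Run:
```python
from chk import *
chk("10")
p=cv2.imread("pics/s10.png"); cv2.imwrite("pics/s10c.png",cv2.resize(p[120:240,220:330],None,fx=5,fy=5))
```

```text
12.7167 [ 569.23827528 -150.10725877   65.12393686] [-0.07100984  0.40800634 -0.59302084] 36.96943497980983
pads tool [[-22.0, -54.4, -49.4], [10.4, -22.6, 3.7], [24.6, 54.2, 5.2]] world z tip 59.969541337070645
cap top world [ 570.18478558 -148.31832941  132.29772182] tool [  1.96641516   0.48823543 -67.17371788]
```

View pics/s10c.png

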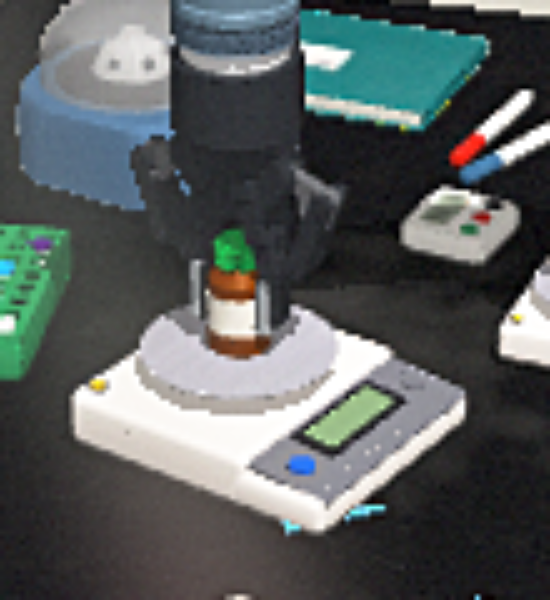

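Nearly touching: the bottle sits over the pan with its underside just above it. I'll continue in 1 mm steps, watching the force.

>>> {"fn": "carry_out", "kwargs": {"series": "0 0 0.001 0 0 0;0 0 0 0 0 0;0 0 0 0 0 0;0 0 0 0 0 0"}}

```text
time: 13.15
tcp_pos: [569.3, -150.1, 64.1]
eef_rot: [0.789, 0.615, 0.0, 0.0]
force: [0.3, -0.0, -0.8]
width: 36.9
```

>>> {"fn": "carry_out", "kwargs": {"series": "0 0 0.001 0 0 0;0 0 0 0 0 0;0 0 0 0 0 0;0 0 0 0 0 0"}}

```text
time: 13.48
tcp_pos: [569.3, -150.0, 63.3]
eef_rot: [0.789, 0.615, 0.0, 0.0]
force: [-0.6, 0.8, 1.1]
width: 37.0
```

>>> {"fn": "carry_out", "kwargs": {"series": "0 0 0.0007 0 0 0;0 0 0 0 0 0;0 0 0 0 0 0;0 0 0 0 0 0"}}

```text
time: 13.82
tcp_pos: [569.3, -150.1, 62.6]
eef_rot: [0.789, 0.615, 0.0, 0.0]
force: [-0.5, 0.2, 2.3]
width: 37.1
```

Contact at about 3 N. Opening slowly.

>>> {"fn": "carry_out", "kwargs": {"series": "0 0 0 0 0 0;0 0 0 0 0 0;0 0 0 0 0 0;0 0 0 0 0 0;0 0 0 0 0 0;0 0 0 0 0 0", "jaw": 0.4}}

```text
time: 14.32
tcp_pos: [569.1, -150.0, 62.3]
eef_rot: [0.789, 0.615, -0.0, -0.0]
force: [0.6, -0.3, -0.7]
width: 51.4
```

>>> {"fn": "carry_out", "kwargs": {"series": "0 0 0 0 0 0;0 0 0 0 0 0;0 0 0 0 0 0;0 0 0 0 0 0;0 0 0 0 0 0;0 0 0 0 0 0", "jaw": 0.1}}

```text
time: 14.82
tcp_pos: [569.2, -150.0, 62.4]
eef_rot: [0.788, 0.615, 0.0, 0.0]
force: [0.1, 0.1, 1.3]
width: 76.5
```

Run:
```python
from chk import *
chk("11")
p=cv2.imread("pics/s11.png"); cv2.imwrite("pics/s11c.png",cv2.resize(p[120:240,220:330],None,fx=5,fy=5))
```

```text
14.8167 [ 569.20293413 -150.04395325   62.39603662] [0.10295573 0.07809627 1.28555014] 76.51095763691228
pads tool [[-21.9, -54.3, -50.6], [10.3, -20.3, 1.4], [24.7, 54.0, 2.7]] world z tip 59.6732317796691
cap top world [ 570.45338248 -147.65720165  130.95834201] tool [  2.61935444   0.63363907 -68.56228853]
```

View pics/s11c.png

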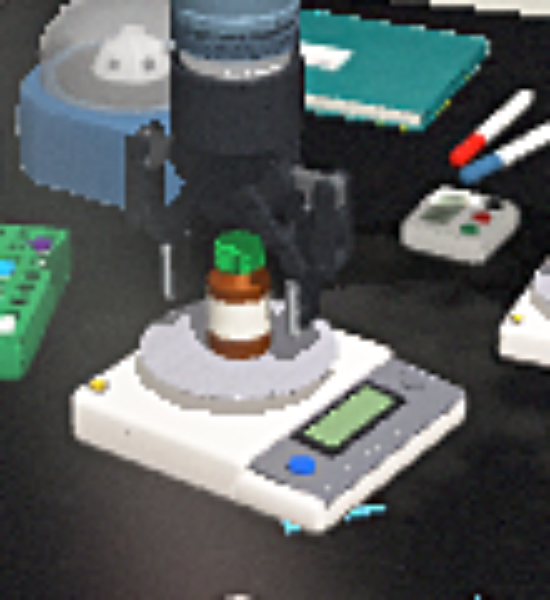

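View pics/w11.png

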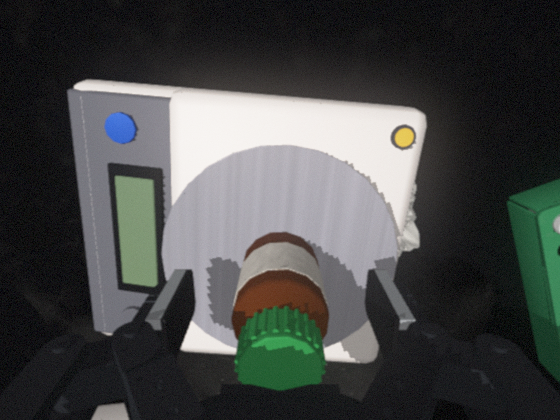

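The bottle stands upright on the pan and the fingers are clear on both sides. I'll retreat straight up, then swing aside so the top camera can see.

>>> {"fn": "carry_out", "kwargs": {"series": "0 0 -0.005 0 0 0;0 0 -0.01 0 0 0;0 0 -0.015 0 0 0;0 0 -0.02 0 0 0;0 0 -0.03 0 0 0;0 0 -0.03 0 0 0;0 0 -0.03 0 0 0;0 0 -0.03 0 0 0;0 0 -0.02 0 0 0;-0.03 -0.02 0 0 0 2;-0.03 -0.02 0 0 0 2;-0.03 -0.02 0 0 0 2;-0.03 -0.01 0 0 0 2;-0.03 0 0 0 0 2;-0.03 0 0 0 0 2;-0.03 0 0 0 0 2;-0.02 0 0 0 0 0;0 0 0 0 0 0;0 0 0 0 0 0"}}

```text
time: 16.5
tcp_pos: [420.1, -345.6, 253.3]
eef_rot: [0.858, 0.513, 0.0, 0.0]
force: [0.9, 1.1, 0.4]
width: 76.6
```

Run:
```python
from h import *
print(env.state()["tcp_pos"])
p,d,C=grab("top","t12"); W=world(C,d); hsv=cv2.cvtColor(p,cv2.COLOR_RGB2HSV)
for k,(x,y,z0) in dict(green=(569,-148,132),red=(511.6,376.6,70),white=(484.6,122.9,70)).items():
    m=(abs(W[...,0]-x)<25)&(abs(W[...,1]-y)<25)&(abs(W[...,2]-z0)<4); w=W[m]; print(k,m.sum(),w.mean(0) if len(w) else "")
m=(abs(W[...,0]-569)<70)&(abs(W[...,1]+148)<70)&(abs(W[...,2]-62)<4); q=W[m][:,:2].astype(np.float32); print("pan",cv2.minEnclosingCircle(q))
p2,d2,C2=grab("side","s12"); cv2.imwrite("pics/f12.png",np.hstack([cv2.resize(p2[120:240,220:320],None,fx=4,fy=4),cv2.resize(p[130:250,300:400],None,fx=4,fy=4)])[:,:,::-1])
W=world(C2,d2); m=(abs(W[...,0]-569)<25)&(abs(W[...,1]+148)<25)
for a,b in((66,80),(85,105),(118,130)):
    w=W[m&(W[...,2]>a)&(W[...,2]<b)]; print(a,len(w),(w.min(0)+w.max(0))/2)
```

```text
[ 420.07662759 -345.56411897  253.25892877]
green 123 [ 568.59708349 -149.07966948  131.46663684]
red 120 [511.6270664  377.01259472  70.03946108]
white 117 [484.58223954 122.72032917  69.9655858 ]
pan ((569.248046875, -148.37368774414062), 59.9726448059082)
66 50 [ 570.75691616 -136.91343599   72.87374173]
85 78 [ 570.34521947 -137.49641011   95.04872125]
118 42 [ 568.08001246 -145.70207322  124.37156331]
```

View pics/f12.png

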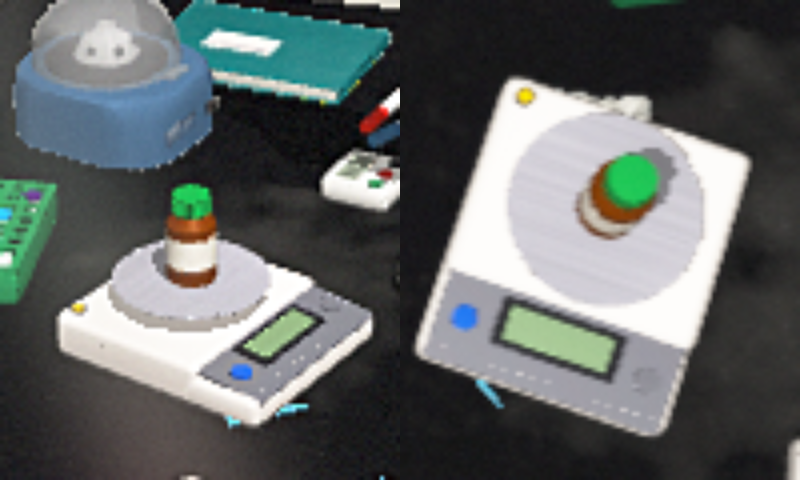

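The bottle stands upright about 1 mm from the pan's centre, the bystanders haven't moved and the arm is clear. Handing in.

```bash
python3 -c "
from cell import env
print(env.finish_job())"
```

```text
the job is handed in; nothing more can be done
None
```

The green-capped bottle is standing upright on the larger balance's pan, and I've handed the job in. My last move ended at 16.5 s on the robot's clock, and `finish_job` gave no verdict.

**Last checks:**
- **Bottle:** the cap measured (568.6, -149.1, 131.5) mm against a pan centre of (569.2, -148.4). That is about 1 mm off centre, and the height is right for standing on the pan. It looked upright in both the side and top views.
- **Other bottles:** the red- and white-capped bottles were within 0.5 mm of where they started.
- **Arm:** it was well clear of the scene when I handed in.
- **Forces:** I set the grip to 22–25 N, below the 40 N limit. The wrist force read about 2–3 N when the bottle touched the pan, against the 15 N limit.

**One thing that disagreed:** the camera depth put the closed fingertips about 17 mm behind the reported TCP, not 19 mm ahead as the text says. My first grip therefore caught the bottle's shoulder (34.7 mm opening, about 6 N downward). I let go, went 30 mm lower and gripped the straight body, which gave a 37 mm opening. The bottle then lifted and placed cleanly.

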